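Air the cheese ripening box

TASK

Air the cheese ripening box: with your fingertips press the tread of its lever right down so that the lid stands wide open, and keep it open for about four seconds. Then let the lever come up slowly under your fingertips, over two or three seconds, so that the lid sinks gently and is fully closed without banging, and move clear. Work the lid by the lever alone: do not touch the lid itself, do not pick anything up, and leave the things lying around the box where they are.

Things in the scene. Friction and masses are not known exactly. Their poses are not given: they have to be found in the camera images.
- ripening_box: Low steel box fixed to the bench, small cheeses on slats inside: 240 mm deep (x), 340 wide (y), rim 150 above the bench. Origin: centre of its underside, on the bench. Its +x points to the back, where the lid is hinged; its front faces -x, towards the robot; z up. The lever is on its -y side, the right as the robot sees it.
- lid: Lid, steel frame and clear pane, 246 x 352 x 12 mm, about 0.6 kg (varies); closed, its top is 165 mm above the bench. Origin in its middle, 160 mm up; axes as the box's when closed. It opens about its +y on a hinge line 128 mm behind its origin, front edge up and back. A link ties it to the lever: it moves only with it, does not stay open, and falls shut with a bang if the lever is let go.
- lid_front (a point): Middle of the lid's front upper edge: 165 mm above the bench when closed, about 390 mm when wide open.
- lever (a joint): Angle (rad) of the lever: a flat arm hinged on the box's -y side, 30 mm in front of its centre and 112 mm up, running forward past the front of the box to the tread, 190 mm in front of that hinge. 0: at rest, raised, lid closed; 0.36: down at its stop, lid open 1.11 rad (lid angle about 3.1 times the lever's). Pressing takes 5 to 15 N at the tread, and the lever pushes back up as hard.
- tread (a point): Centre of the upper face of the tread plate on the lever's front end, the place to press: ribbed steel, 42 mm front to back, 64 mm across. At rest 215 mm in front of the box's centre, 152 mm to its -y side and 159 mm above the bench; goes down 68 mm to the stop, swaying under 6 mm front to back. It tilts 0.18 rad, front edge up at rest, rear edge up when down. The bench below is clear.
- small_wheel_center (a point): Centre of a loose small cheese wheel, 140 mm across and 55 mm high, lying flat beside the box. To be left alone.
- salt_jar_center (a point): Centre (half-way up) of a loose white jar with a steel cap, 72 mm across, 95 mm high, beside the box. To be left alone.
- rind_brush_center (a point): Centre of a loose wooden rind brush lying on the bench, 190 x 50 x 42 mm. To be left alone.
- cheese_iron_center (a point): Point on the shaft, near the middle, of a loose cheese iron (sampling tool: wooden cross handle 85 mm, steel blade, 175 mm long in all, 22 mm high) lying on the bench. To be left alone.

How it is judged:
On the way, in this order (a step that is already met when the one before it is completed fails the run):
1. the lid stands wide open (more than 0.85 rad, nearly 50 degrees) for at least 3 s without a break, held by the lever (angle between lid's own z axis and vertical above 0.85 rad and value of joint lever above 0.28 rad), for 3 s.
2. the lid has been let down and is closed (angle between lid's own z axis and vertical below 0.04 rad), for 0.2 s.
At the end, for the whole second after the job is handed in: The lid has been held wide open (over 0.85 rad) for 3 s at least, has come down without banging, and is closed (within 0.04 rad) and still, the lever back up (below 0.02 rad); the wheel, jar, brush and cheese iron lie within 30 mm of where they were (angle between lid's own z axis and vertical below 0.04 rad and value of joint lever below 0.02 rad and angular speed of lid below 0.05 rad/s and distance of each of small_wheel_center, salt_jar_center, rind_brush_center, cheese_iron_center from where it was at the start of the episode below 0.03 m); the robot touches nothing.
It fails at once if the lid bangs: in the last 0.25 rad before closing it sinks faster than 1.8 rad/s (its front edge faster than about 0.45 m/s) (angle between lid's own z axis and vertical below 0.25 rad and angular speed of lid above 1.8 rad/s and velocity of joint lever below -0.1 rad/s).
It fails at once if the lid is dropped: it sinks faster than 2.5 rad/s at any height (angular speed of lid above 2.5 rad/s and velocity of joint lever below -0.1 rad/s).
It fails at once if the robot touches the lid (contact force between lid and the arm above 1 N or contact force between lid and the fingers above 1 N).
It fails at once if a bystander is picked up, carried or pushed more than 30 mm (distance of any of small_wheel_center, salt_jar_center, rind_brush_center, cheese_iron_center from where it was at the start of the episode above 0.03 m).
It also fails if it takes over 48 s, if anything falls off the work surface, if the arm or the gripper's body presses on something with over 40 N, if the wrist force passes 120 N, or if a joint passes its speed limit or range.

ROBOT

A 6-joint arm with a two-finger parallel gripper is mounted at the origin on the work surface. World frame = base frame: x ahead of the robot, y to its left, z up, the work surface at z = 0. Lengths are in m, angles in rad, forces in N, time in s.
With the tool pointing down it reaches from about 0.375 to 0.9 m from the base axis. Payload 3.1 kg.
Tool frame: the origin (TCP) lies at the very end of the fingers, on their centre line; the grasp point (between the pads) lies 19 mm behind it (manip.hold_point_z is the distance from the TCP to the grasp point, in m); y points along the fingers, z is the direction in which the jaws open and shut, and the axes are right-handed (so a half turn about y gives the same grasp; the last joint's range is limited). The gripper opens to 85 mm and grips with 20 to 120 N. Pads are 22 mm wide; open, the fingers measure 114 mm over their backs; the gripper's body (76 mm by 85 mm) begins 54 mm behind the grasp point. The pads swing forward as they close: fully open they stand 13 mm farther back than shut.
Start: joints at [1.155, 0.527, 1.433, -0, 1.181, -0.178], TCP at [0.147, 0.607, 0.231] pointing down, gripper open.
Joint ranges: [-3.08, 3.08], [-0.75, 2.2], [0.22, 2.44], [-1.43, 4.57], [0, 2.65], [-2.85, 2.85]. Speed limits (rad/s): [2.79, 2.79, 3.14, 3.14, 3.14, 3.14].

INTERFACE

Orientations are given as a unit quaternion [x, y, z, w].
In Python, from station import manip, eyes, workorder gives the robot as it stands. The module is installed in compiled form; this text tells all that it offers.
- The arm moves only by the shell command python3 -m jog 'ROWS' [OPENING] [FORCE]. ROWS is JSON, a list of rows, each a list of 2 entries, a list of its own where there are three numbers: the shift along the tool's x, y, z in cm, then the turn about the tool's y in rad. A call has 1 to 20 rows; each row is the pose to reach, as a shift and turn from the pose commanded when the call began, along the tool's axes at that moment; what a row does not reach only later rows make up. A row lasts 1/12 s, in which the tool goes at most 41.7 mm and 7.16 degrees, less where a joint would pass 70% of its speed; a pose out of reach is approached as far as the arm can. A call with a gripper value outside its range is refused whole. OPENING is the finger opening in cm, from 0 to 8.54, set as the call begins (- or left out, the last holds). The fingers move at their own pace and stop on an object; FORCE is the grip in N (left out, the last holds). Time passes only in rows, so rows that repeat a pose let the fingers close. It gives the time, the measured TCP pose, the force and the opening at its end, in the units of the state.
- manip.sense(): the state, without advancing time (a new reading comes with each control period).
- eyes.snapshot(name): name is "scene" or "top" or "wrist"; returns a dict with "frame" (384x512x3 uint8, red, green, blue), "vfov" (degrees; the focal length in pixels is half the picture's height over the tangent of half this angle, whatever the lens; pixels are square), "cx", "cy" (the principal point, pixels), "rvec" (rotation vector, rad) and "tvec" (3), from world to camera coordinates, as OpenCV has them. Camera axes: x right, y down, z forward; pixel columns grow to the right and rows downward; lengths in m; the calibration is good to about 2 mm. A picture is of the moment at which its call begins. There is no depth.
- workorder.sign_off(): hands the job in, once; it reports no verdict.
The state is a dict: "t": time; "q": joint angles; "qd": joint speeds; "tau": joint torques, N m; "tcp_pos": TCP position; "tool_rot": TCP orientation; "force": force on the tool from outside, world axes, zero at the start; "ft_torque": the same for the moment, N m; "finger_gap": opening from 0.0 (shut) to 1.0 (fully open).
Only numpy, scipy, OpenCV 4.12 (cv2) and the standard library are available. Lean on these libraries where they do the work, as an engineer would, in place of code of your own. Each camera call takes 0.05 s, during which the arm holds its last target. There are 200 camera calls.

## Working session

There is one attempt and no reset: what is moved stays moved. The work goes in short steps, Python scripts to look and compute and a shell command to move; the robot and the scene stay as the last step left them, time stands still between calls to the robot, and variables do not carry over. Pictures are saved under pics/ and viewed, about 8 in all and at most 12, crops included, and the job is handed in when it is done.

```bash
mkdir -p pics; cat > h.py <<'E'
import numpy as np,cv2
from station import manip,eyes,workorder
from scipy.spatial.transform import Rotation as R
def snap(n,f):
    s=eyes.snapshot(n); cv2.imwrite('pics/'+f,cv2.cvtColor(s['frame'],cv2.COLOR_RGB2BGR)); return s
def cam(s):
    f=s['frame'].shape[0]/2/np.tan(np.radians(s['vfov'])/2)
    return f,R.from_rotvec(np.ravel(s['rvec'])).as_matrix(),np.ravel(s['tvec'])
def ray(s,u,v,z):
    f,M,t=cam(s); d=M.T@np.array([(u-s['cx'])/f,(v-s['cy'])/f,1]); c=-M.T@t
    return c+d*(z-c[2])/d[2]
def proj(s,p):
    f,M,t=cam(s); q=M@np.array(p)+t; return s['cx']+f*q[0]/q[2],s['cy']+f*q[1]/q[2]
E
python3 - <<'E'
from h import *
import pickle
d={n:snap(n,n+'0.png') for n in('top','scene')}
pickle.dump(d,open('s0.pkl','wb'))
a=np.hstack([d[n]['frame'] for n in d])
for n in d: f,M,t=cam(d[n]); print(n,f,-M.T@t)
s=manip.sense(); print(s['t'],s['tcp_pos'],R.from_quat(s['tool_rot']).as_matrix().round(3),s['force'])
E
```

```text
top 456.87248612275215 [0.40485442 0.02841358 1.34379271]
scene 401.31653764320913 [1.3886993  0.00606525 0.8134288 ]
0.1 [0.14693005 0.60683424 0.2304355 ] [[ 0.972 -0.001  0.236]
 [-0.236 -0.002  0.972]
 [-0.    -1.    -0.002]] [0.79093474 0.37925649 0.3503266 ]
```

View pics/top0.png

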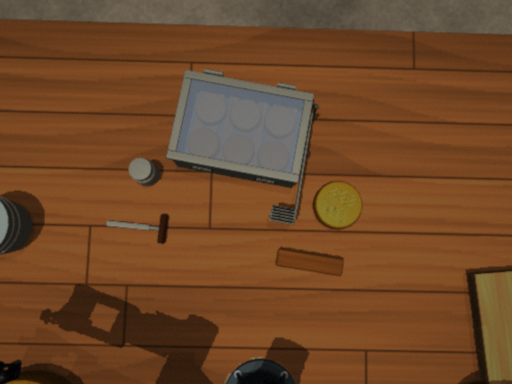

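View pics/scene0.png

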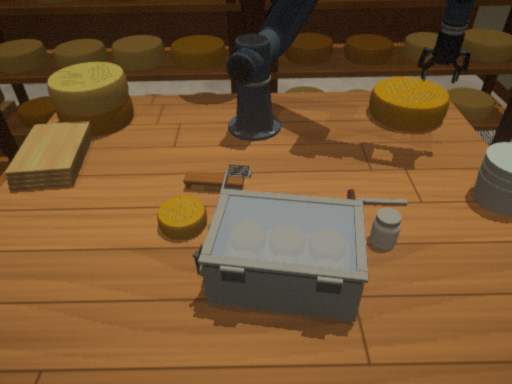

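The top view shows the lid corners at (187,72), (313,95), (296,184) and (168,160), and the tread around (283,213). The brush (310,261), wheel (338,205), jar (143,171) and iron (145,226) are all clear of the tread. The scene view agrees.

```bash
python3 - <<'E'
from h import *
import pickle
d=pickle.load(open('s0.pkl','rb')); T=d['top'];S=d['scene']
c=[ray(T,u,v,.165) for u,v in((187,72),(313,95),(296,184),(168,160))]
for p in c: print(p.round(3))
m=np.mean(c,0); ey=(c[0]-c[1]+c[3]-c[2])[:2]; ex=(c[0]-c[3]+c[1]-c[2])[:2]
print(np.linalg.norm(ey)/2,np.linalg.norm(ex)/2)
yaw=np.arctan2(ey[1],ey[0])-np.pi/2; print('yaw',yaw,np.arctan2(ex[1],ex[0]))
Rz=R.from_euler('z',yaw).as_matrix()
o=m-Rz@[0.005,0,.165]+0; o=m.copy();o[2]=0
tr=o+Rz@[-.215,-.152,.159]; print('box',o,'tread',tr,'px',proj(T,tr),proj(S,tr),'direct',ray(T,283,213,.159))
f=np.hstack([cv2.resize(T['frame'][180:290,230:350],None,fx=5,fy=5,interpolation=2)])
cv2.imwrite('pics/crop.png',cv2.cvtColor(f,cv2.COLOR_RGB2BGR))
s=manip.sense();M=R.from_quat(s['tool_rot']).as_matrix()
print('tool shift cm to tread',M.T@(tr-s['tcp_pos'])*100)
E
```

```text
[0.879 0.22  0.165]
[ 0.825 -0.119  0.165]
[ 0.584 -0.077  0.165]
[0.638 0.259 0.165]
0.34176066816984485 0.24484537147916918
yaw -0.15880086376202884 -0.1663007282344056
box [0.7315237  0.07048742 0.        ] tread [ 0.4951925  -0.04560119  0.159     ] px (np.float64(283.12352501658233), np.float64(217.62014556315472)) (np.float64(237.7248895372477), np.float64(168.11335293704212)) direct [ 0.50723256 -0.04505848  0.159     ]
tool shift cm to tread [ 49.21661992   7.23312282 -55.19079388]
```

View pics/crop.png

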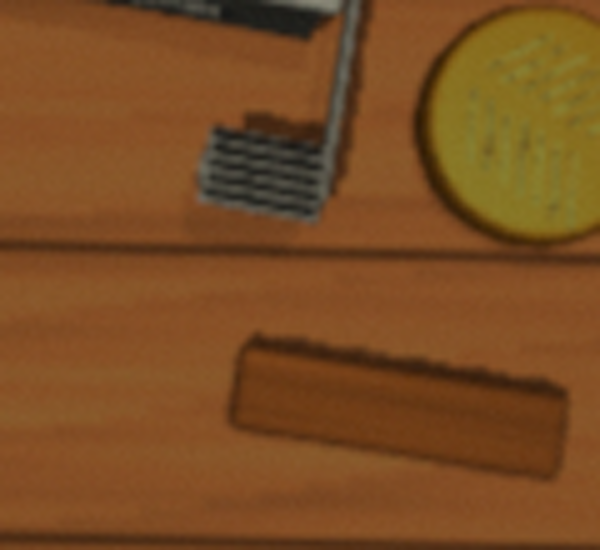

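```bash
python3 -m jog '[[[1,0,-1.1],0],[[3,0,-3.3],0],[[6,0,-6.6],0],[[9,0,-9.9],0],[[12,0,-13.2],0],[[15,0,-16.5],0],[[18,0,-19.8],0],[[21,0,-23.1],0],[[24,0,-26.4],0],[[27,0,-29.7],0],[[30,0,-33],0],[[33,0,-36.3],0],[[36,0,-39.6],0],[[39,0,-42.9],0],[[42,0,-46.2],0],[[45,0,-49.5],0],[[47.5,1,-52.3],0],[[49,2,-54.1],0],[[49.9,2.5,-55.1],0],[[49.9,2.5,-55.1],0]]' 0
python3 -m jog '[[[0,0,0],0],[[0,0,0],0],[[0,0,0],0]]'
python3 - <<'E'
from h import *
s=snap('wrist','w1.png');t=snap('top','t1.png');k=snap('scene','k1.png')
m=manip.sense();print(m['t'],m['tcp_pos'],R.from_quat(m['tool_rot']).as_matrix().round(3),m['force'],m['finger_gap'])
p=lambda a,y,x:cv2.resize(a['frame'][y:y+128,x:x+128],(400,400))
a=np.hstack([p(t,150,220),p(k,90,180)]);cv2.imwrite('pics/c1.png',a[...,::-1])
E
```

```text
t: 1.77
tcp_pos: [0.5057, -0.0514, 0.2049]
tool_rot: [0.703, -0.085, 0.087, -0.701]
force: [0.5, -0.0, -0.0]
finger_gap: 0.001
t: 2.02
tcp_pos: [0.5013, -0.0444, 0.2063]
tool_rot: [-0.702, 0.084, -0.083, 0.702]
force: [-0.8, 0.8, -0.3]
finger_gap: -0.003
2.1667 [ 0.50184587 -0.04435689  0.20669714] [[ 0.972  0.     0.234]
 [-0.234  0.     0.972]
 [ 0.    -1.     0.   ]] [-0.61206141 -0.45468052 -0.15320941] 0.0017695855594279588
```

View pics/w1.png

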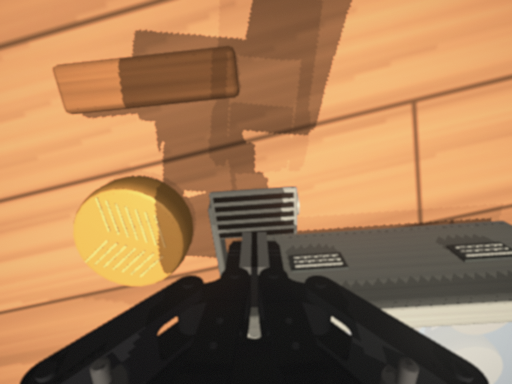

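View pics/c1.png

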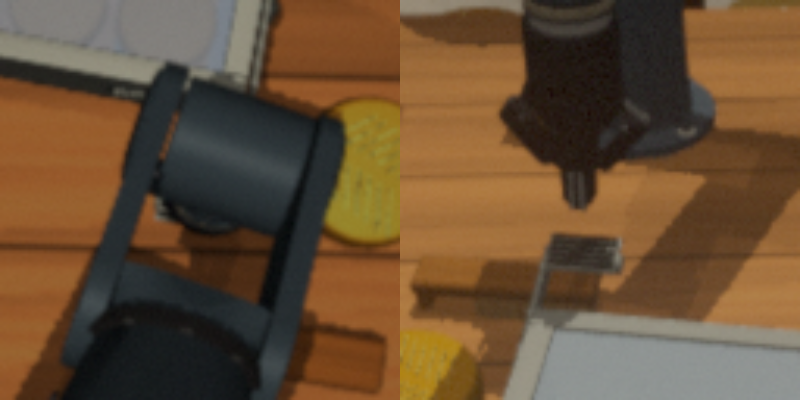

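Wrist view: the tread spans about (210,190)–(298,237), with the fingers pointing at about (256,240) and the lid behind. I'll cast these pixels onto the tread's height.

```bash
python3 - <<'E'
from h import *
s=eyes.snapshot('wrist')
a=[ray(s,u,v,z) for u,v,z in((210,192,.163),(297,187,.163),(219,240,.155),(298,234,.155))]
for p in a: print(p.round(4))
print(np.mean(a,0), proj(s,manip.sense()['tcp_pos']))
E
```

```text
[ 0.4777 -0.0704  0.163 ]
[ 0.4886 -0.0093  0.163 ]
[ 0.5204 -0.0768  0.155 ]
[ 0.5298 -0.0151  0.155 ]
[ 0.50411967 -0.04290794  0.159     ] (np.float64(253.05692126167594), np.float64(244.97725396729066))
```

```bash
python3 -m jog '[[[0.1,0.8,0],0],[[0.2,1.8,0],0],[[0.2,2.8,0],0],[[0.2,3.6,0],0],[[0.2,4.1,0],0],[[0.2,4.5,0],0],[[0.2,4.8,0],0],[[0.2,5.1,0],0],[[0.2,5.4,0],0],[[0.2,5.7,0],0],[[0.2,5.9,0],0],[[0.2,5.9,0],0]]'
python3 -m jog '[[[0,0.4,0],0],[[0,0.8,0],0],[[0,1.2,0],0],[[0,1.6,0],0],[[0,2,0],0],[[0,2.4,0],0],[[0,2.8,0],0],[[0,3.1,0],0],[[0,3.4,0],0],[[0,3.7,0],0],[[0,3.9,0],0],[[0,4.1,0],0],[[0,4.3,0],0],[[0,4.4,0],0],[[0,4.4,0],0],[[0,4.4,0],0]]'
python3 - <<'E'
from h import *
t=snap('scene','k2.png');w=snap('wrist','w2.png')
a=np.hstack([cv2.resize(x['frame'],(400,300)) for x in(t,w)]);cv2.imwrite('pics/c2.png',a[...,::-1])
m=manip.sense();print(m['t'],m['tcp_pos'],m['force'])
E
```

```text
t: 3.22
tcp_pos: [0.502, -0.0456, 0.1478]
tool_rot: [-0.702, 0.085, -0.082, 0.702]
force: [-5.6, 0.5, 12.7]
finger_gap: 0.005
t: 4.55
tcp_pos: [0.5013, -0.0453, 0.1033]
tool_rot: [-0.702, 0.086, -0.081, 0.702]
force: [-5.5, 0.4, 6.8]
finger_gap: -0.0
4.65 [ 0.50123034 -0.04531691  0.1033228 ] [-6.08230025  0.47983611  6.75041182]
```

View pics/c2.png

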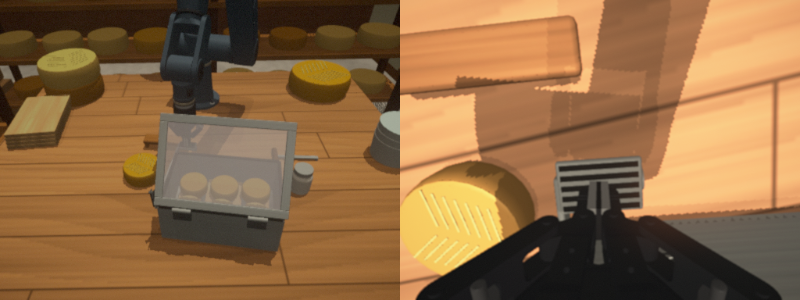

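The left view shows the lid opening, held by the lever. The right view shows the fingers on the tread. I'll press the rest of the way and hold.

```bash
python3 -m jog '[[[0,0.3,0],0],[[0,0.6,0],0],[[0,0.9,0],0],[[0,1.2,0],0],[[0,1.2,0],0],[[0,1.2,0],0],[[0,1.2,0],0],[[0,1.2,0],0],[[0,1.2,0],0],[[0,1.2,0],0],[[0,1.2,0],0],[[0,1.2,0],0],[[0,1.2,0],0],[[0,1.2,0],0],[[0,1.2,0],0],[[0,1.2,0],0],[[0,1.2,0],0],[[0,1.2,0],0],[[0,1.2,0],0],[[0,1.2,0],0]]'
python3 - <<'E'
from h import *
t=snap('scene','k3.png');w=snap('wrist','w3.png')
a=np.hstack([cv2.resize(x['frame'],(400,300)) for x in(t,w)]);cv2.imwrite('pics/c3.png',a[...,::-1])
E
python3 -m jog '[[[0,0,0],0],[[0,0,0],0],[[0,0,0],0],[[0,0,0],0],[[0,0,0],0],[[0,0,0],0],[[0,0,0],0],[[0,0,0],0],[[0,0,0],0],[[0,0,0],0],[[0,0,0],0],[[0,0,0],0],[[0,0,0],0],[[0,0,0],0],[[0,0,0],0],[[0,0,0],0],[[0,0,0],0],[[0,0,0],0]]'
```

```text
t: 6.32
tcp_pos: [0.5022, -0.0455, 0.0924]
tool_rot: [-0.702, 0.085, -0.082, 0.702]
force: [-7.0, 0.5, 13.9]
finger_gap: -0.001
t: 7.92
tcp_pos: [0.5022, -0.0455, 0.0924]
tool_rot: [-0.702, 0.085, -0.082, 0.702]
force: [-6.0, 1.1, 14.7]
finger_gap: -0.005
```

View pics/c3.png

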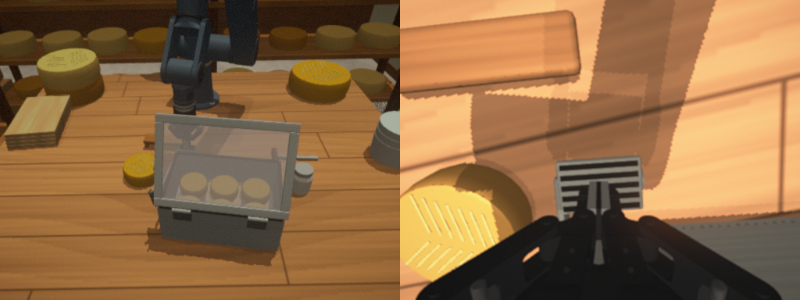

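The lever is at its stop (z 0.0924, force up) and the lid is wide open. I'll hold a little longer, then let it up at about 2.4 cm/s.

```bash
python3 -m jog '[[[0,0,0],0],[[0,0,0],0],[[0,0,0],0],[[0,0,0],0],[[0,0,0],0],[[0,0,0],0],[[0,0,0],0],[[0,0,0],0],[[0,0,0],0],[[0,0,0],0],[[0,-0.1,0],0],[[0,-0.3,0],0],[[0,-0.5,0],0],[[0,-0.7,0],0],[[0,-0.9,0],0],[[0,-1.1,0],0],[[0,-1.3,0],0],[[0,-1.5,0],0],[[0,-1.7,0],0],[[0,-1.9,0],0]]'
python3 -m jog '[[[0,-0.2,0],0],[[0,-0.4,0],0],[[0,-0.6,0],0],[[0,-0.8,0],0],[[0,-1,0],0],[[0,-1.2,0],0],[[0,-1.4,0],0],[[0,-1.6,0],0],[[0,-1.8,0],0],[[0,-2,0],0],[[0,-2.2,0],0],[[0,-2.4,0],0],[[0,-2.6,0],0],[[0,-2.8,0],0],[[0,-3,0],0],[[0,-3.2,0],0],[[0,-3.4,0],0],[[0,-3.6,0],0]]'
python3 -m jog '[[[0,-0.2,0],0],[[0,-0.4,0],0],[[0,-0.6,0],0],[[0,-0.8,0],0],[[0,-0.95,0],0],[[0,-1.1,0],0],[[0,-1.25,0],0],[[0,-1.4,0],0],[[0,-1.55,0],0],[[0,-1.7,0],0],[[0,-1.85,0],0],[[0,-2,0],0]]'
```

```text
t: 9.58
tcp_pos: [0.503, -0.0457, 0.1105]
tool_rot: [-0.702, 0.085, -0.083, 0.702]
force: [-5.0, 1.1, 7.6]
finger_gap: -0.002
t: 11.08
tcp_pos: [0.5064, -0.0464, 0.1479]
tool_rot: [0.702, -0.082, 0.086, -0.702]
force: [-1.0, 2.2, 11.6]
finger_gap: -0.003
t: 12.08
tcp_pos: [0.5042, -0.0461, 0.1662]
tool_rot: [-0.702, 0.084, -0.084, 0.702]
force: [-0.7, 0.3, -0.2]
finger_gap: -0.0
```

Contact is lost gently. Next I'll rise clear and move back toward the robot's left, as on the way in.

```bash
python3 -m jog '[[[0,-0.5,0],0],[[0,-1.2,0],0],[[0,-2.2,0],0],[[0,-3.5,0],0],[[0,-4.5,0],0],[[-1,-5,1],0],[[-3,-5,3],0],[[-5,-5,6],0],[[-6,-5,9],0],[[-8,-5,12],0],[[-10,-5,14],0],[[-11,-5,16],0],[[-12,-5,18],0],[[-13,-5,20],0],[[-14,-5,21],0],[[-14,-5,21],0],[[-14,-5,21],0],[[-14,-5,21],0]]'
python3 - <<'E'
from h import *
import pickle
d=pickle.load(open('s0.pkl','rb'))
t=snap('top','t4.png');k=snap('scene','k4.png')
a=np.vstack([np.hstack([cv2.resize(x['frame'],(400,300)) for x in(t,k)]),np.hstack([cv2.resize(cv2.absdiff(x['frame'],d[n]['frame'])*2,(400,300)) for x,n in((t,'top'),(k,'scene'))])]);cv2.imwrite('pics/c4.png',a[...,::-1])
m=manip.sense();print(m['t'],m['tcp_pos'],m['force'],np.abs(m['qd']).max())
E
```

```text
t: 13.58
tcp_pos: [0.4175, 0.1908, 0.2164]
tool_rot: [0.702, -0.084, 0.084, -0.702]
force: [0.5, -0.6, 0.3]
finger_gap: -0.002
13.6833 [0.4179628  0.19033009 0.21640227] [ 0.54627329 -0.74524174  0.21969293] 0.006950142073905268
```

View pics/c4.png

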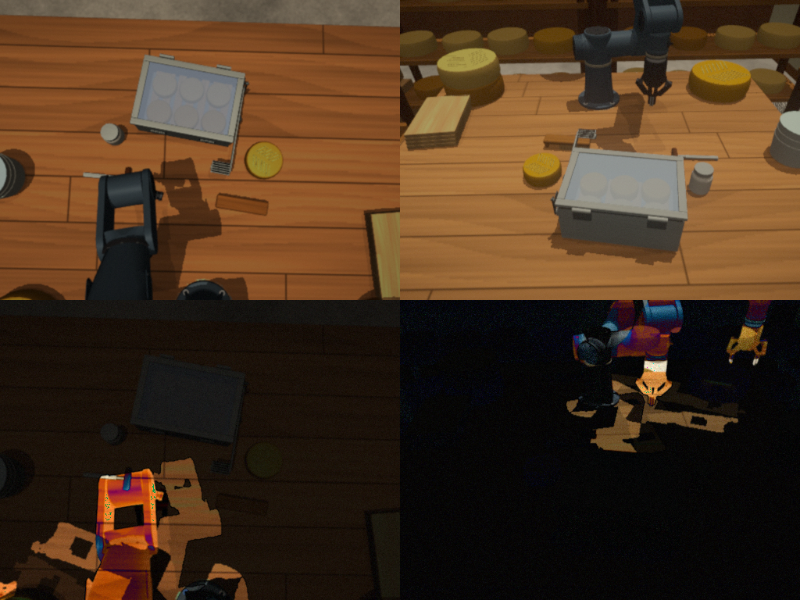

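The lid is closed, the lever is up, and the difference pictures show only the arm and its shadows. Nothing else has moved, so I'm handing in.

```bash
python3 -c "
from station import workorder; print(workorder.sign_off())"
```

```text
the job is handed in; nothing more can be done
None
```

The ripening box has been aired and the job is handed in at about 13.7 s on the robot's clock; the sign-off reports no verdict.

- **Opening:** I pressed the tread to its stop with closed fingertips (tip height 92 mm, 14–15 N upward). The lid stood wide open from about 5 s to 8.8 s; the hold at the stop itself was a little under four seconds.
- **Closing:** I let the lever up over about three seconds at roughly 2.4 cm/s. The fingers stayed loaded until just before the end, where the force faded to zero. I then moved clear.
- **Last checks:** Before-and-after pictures from both fixed cameras differ only in the arm and its shadows. The lid looks closed, the lever looks up, and the wheel, jar, brush and cheese iron show no movement. In the top view the arm partly covers the iron, but the scene camera shows it unchanged. The robot touches nothing.
- **Not measured:** I judged the lid angle and sinking speed from the fingertip height and pictures, not from a direct reading. No check failed. The first estimate of the tread position from the lid corners was about 9 mm off in x from the wrist view. I used the close-up, which agreed with where the fingers pressed.

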